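Put the cinema room's remotes back in their caddy

TASK

Film night is over: pick up the three remote controls and put each one in the caddy, lying flat, keys up, at the bottom of the pocket made for its length (long, medium and short; either way round). Set them down rather than dropping them, let go, and leave the phone, the spectacle case and the drinking glass undisturbed where they are.

Things in the scene. Friction and masses are not known exactly. Their poses are not given: they have to be found in the camera images.
- long_remote: The long remote control, a loose dark slab 210 x 48 x 22 mm (length x width x height) with small grey keys and a round pad on its upper face, lying face up on the suede mat. Origin: centre of its underside; x along its length (round pad towards +x), y across, z up. About 150 g (may vary by a third).
- medium_remote: The medium remote control, a loose dark slab 160 x 42 x 20 mm (length x width x height) with small grey keys and a round pad on its upper face, lying face up on the suede mat. Origin: centre of its underside; x along its length (round pad towards +x), y across, z up. About 110 g (may vary by a third).
- short_remote: The short remote control, a loose dark slab 116 x 36 x 16 mm (length x width x height) with small grey keys and a round pad on its upper face, lying face up on the suede mat. Origin: centre of its underside; x along its length (round pad towards +x), y across, z up. About 70 g (may vary by a third).
- caddy: Fixed wooden tray, 266 x 252 mm, holding three grey inserts side by side in any order, 84 mm apart along its y. Origin: centre of its underside, on the table; x along the pockets, z up. End walls at its x ends stand 26 mm above the table. Insert ridges are missing over the middle 64 mm of x, across all three inserts, so fingers can reach down beside a remote there.
- long_insert: Rigid grey felt insert in the caddy (250 x 83 mm outside, like the others) with the long pocket, for the long remote. Pocket 232 x 68 mm, 12 mm deep, centred, brown floor between solid grey end blocks and side ridges. Origin: centre of the insert's underside, 6 mm above the table; pocket floor 4 mm, ridge tops 16 mm above it. x along the pocket, y across, z up. Fixed.
- medium_insert: Rigid grey felt insert in the caddy (250 x 83 mm outside, like the others) with the medium pocket, for the medium remote. Pocket 182 x 62 mm, 12 mm deep, centred, brown floor between solid grey end blocks and side ridges. Origin: centre of the insert's underside, 6 mm above the table; pocket floor 4 mm, ridge tops 16 mm above it. x along the pocket, y across, z up. Fixed.
- short_insert: Rigid grey felt insert in the caddy (250 x 83 mm outside, like the others) with the short pocket, for the short remote. Pocket 138 x 56 mm, 12 mm deep, centred, brown floor between solid grey end blocks and side ridges. Origin: centre of the insert's underside, 6 mm above the table; pocket floor 4 mm, ridge tops 16 mm above it. x along the pocket, y across, z up. Fixed.
- phone: A mobile phone, black slab 150 x 72 x 9 mm, no keys, lying among the remotes on the mat: does not belong in the caddy. Origin: centre of its underside; x along its length, z up. Loose, 190 g.
- glasses_case: A brown spectacle case with rounded ends, 165 x 60 x 36 mm, beyond the remotes: does not belong in the caddy. Origin: centre of its underside; x along its length, z up. Loose.
- tumbler: A drinking glass, 74 mm across and 95 mm tall, standing upright beyond the remotes. Origin: centre of its underside; z up. Loose.

How it is judged:
At the end, for the whole second after the job is handed in: Each remote face up within 0.1 rad on its own pocket's floor: within 15 mm along and 14 mm across of its centre, underside 1 to 8 mm above the insert's origin, aligned to 0.2 rad either way round, released, at rest. Phone, case and glass within 25 mm of their starts, glass upright (0.15 rad) (x of long_remote in the frame of long_insert between -0.015 and 0.015 m and y of long_remote in the frame of long_insert between -0.014 and 0.014 m and z of long_remote in the frame of long_insert between 0.001 and 0.008 m and angle between each of long_remote, medium_remote, short_remote's own z axis and vertical below 0.1 rad and angle between the x axis of long_remote and the x axis of long_insert, either way round below 0.2 rad and linear speed of each of long_remote, medium_remote, short_remote below 0.02 m/s and contact force between each of long_remote, medium_remote, short_remote and the fingers below 0.05 N and x of medium_remote in the frame of medium_insert between -0.015 and 0.015 m and y of medium_remote in the frame of medium_insert between -0.014 and 0.014 m and z of medium_remote in the frame of medium_insert between 0.001 and 0.008 m and angle between the x axis of medium_remote and the x axis of medium_insert, either way round below 0.2 rad and x of short_remote in the frame of short_insert between -0.015 and 0.015 m and y of short_remote in the frame of short_insert between -0.014 and 0.014 m and z of short_remote in the frame of short_insert between 0.001 and 0.008 m and angle between the x axis of short_remote and the x axis of short_insert, either way round below 0.2 rad and distance of each of phone, glasses_case, tumbler from where it was at the start of the episode below 0.025 m and angle between tumbler's own z axis and vertical below 0.15 rad); the robot touches nothing.
It fails at once if the phone is pushed or lifted more than 25 mm from its place (distance of phone from where it was at the start of the episode above 0.025 m).
It fails at once if the spectacle case is pushed or lifted more than 25 mm from its place (distance of glasses_case from where it was at the start of the episode above 0.025 m).
It fails at once if the drinking glass is pushed or lifted more than 25 mm from its place (distance of tumbler from where it was at the start of the episode above 0.025 m).
It fails at once if the drinking glass is tipped (angle between tumbler's own z axis and vertical above 0.25 rad).
It fails at once if a remote is dropped or thrown (faster than 0.8 m/s out of the fingers, a fall of over 30 mm) ((linear speed of long_remote above 0.8 m/s and contact force between long_remote and the fingers below 0.05 N) or (linear speed of medium_remote above 0.8 m/s and contact force between medium_remote and the fingers below 0.05 N) or (linear speed of short_remote above 0.8 m/s and contact force between short_remote and the fingers below 0.05 N)).
It also fails if it takes over 96 s, if anything falls off the work surface, if the arm or the gripper's body presses on something with over 40 N, if the wrist force passes 120 N, or if a joint passes its speed limit or range.

ROBOT

A 6-joint arm with a two-finger parallel gripper is mounted at the origin on the work surface. World frame = base frame: x ahead of the robot, y to its left, z up, the work surface at z = 0. Lengths are in m, angles in rad, forces in N, time in s.
With the tool pointing down it reaches from about 0.3 to 0.775 m from the base axis. Payload 14.6 kg.
Tool frame: the origin (TCP) lies at the centre of the arm's flange, where the gripper is bolted on; the fingertips stand 199 mm ahead of it and the grasp point (between the pads) lies 180 mm ahead of it; z points along the fingers, y is the line along which they close (so a half turn about z gives the same grasp; the last joint's range is limited). The gripper opens to 94 mm and grips with 3 to 60 N. Pads are 16 mm wide; open, the fingers measure 119 mm over their backs; the gripper's body (75 mm by 177 mm) begins 78 mm behind the grasp point.
Start: joints at [1.256, 0.3, 1.521, -0, 1.321, -0.067], TCP at [0.135, 0.533, 0.405] pointing down, gripper open.
Joint ranges: [-3.03, 3.03], [-0.79, 2.21], [0.23, 2.52], [-1.04, 4.18], [0, 3.07], [-2.55, 2.55]. Speed limits (rad/s): [2.22, 2.22, 2.57, 3.14, 3.14, 3.14].

INTERFACE

Orientations are given as [roll, pitch, yaw] about the fixed x, y, z axes, in that order (R = Rz(yaw) Ry(pitch) Rx(roll)).
In Python, from station import ctrl gives the robot as it stands. The module is installed in compiled form; this text tells all that it offers.
- The arm moves only by the tool servo_tool, never from a script. Its argument "motion" is a list of rows, each a list of 5 numbers: the closure, from 0 (fully open) to 1 (shut), then the shift along the world's x, y, z in cm, then the turn about the world's z in degrees. A call has 1 to 20 rows; each row is the pose to reach, as a shift and turn from the pose commanded when the call began; what a row does not reach only later rows make up. A row lasts 1/8 s, in which the tool goes at most 62.5 mm and 10.7 degrees, less where a joint would pass 70% of its speed; a pose out of reach is approached as far as the arm can. A call with a gripper value outside its range is refused whole. The fingers move at their own pace and stop on an object; "squeeze" is the grip in N (left out, the last holds). Time passes only in rows, so rows that repeat a pose let the fingers close. It gives the time, the measured TCP pose, the force, the opening and the grip force at its end, in the units of the state.
- ctrl.get_obs(): the state, without advancing time (a new reading comes with each control period).
- ctrl.camera(name): name is "scene" or "top"; returns a dict with "image" (384x512x3 uint8, red, green, blue), "fx", "fy", "cx", "cy" (pixels), "camera_from_world" (4x4, takes a point from world to camera coordinates). Camera axes: x right, y up, looking along -z (the intrinsics and any distortion apply to the point x, -y, -z); pixel columns grow to the right and rows downward; lengths in m; the calibration is good to about 2 mm. A picture is of the moment at which its call begins. There is no depth.
- ctrl.hand_in(): hands the job in; it is judged then, once.
The state is a dict: "time_s": time; "qpos": joint angles; "joint_vel": joint speeds; "tau": joint torques, N m; "ee_pos": TCP position; "eef_rot": TCP orientation; "force": force on the tool from outside, world axes, zero at the start; "moment": the same for the moment, N m; "grip_width": finger opening in m; "grip_force": force on a finger pad.
Only numpy, scipy, OpenCV 4.12 (cv2) and the standard library are available. Lean on these libraries where they do the work, as an engineer would, in place of code of your own. Each camera call takes 0.05 s, during which the arm holds its last target. There are 200 camera calls.

## Working session

There is one attempt and no reset: what is moved stays moved. The work goes in short steps, Python scripts to look and compute and a tool call to move; the robot and the scene stay as the last step left them, time stands still between calls to the robot, and variables do not carry over. Pictures are saved under pics/ and viewed, at most 14 in all, crops included, and the job is handed in when it is done.

Besides the shell and the picture viewer there is one more tool, called after ">>>" in YAML: its name, and indented under it one key for each argument. servo_tool: Moves the arm, as the interface text tells. Its arguments: {"type":"object","properties":{"motion":{"type":"array","items":{"type":"array","items":{"type":"number"}}},"squeeze":{"type":"number"}},"required":["motion"]}

```bash
mkdir -p pics
python3 - <<'E'
from station import ctrl
import cv2,numpy as np,pickle
d={}
for n in("scene","top"):
    c=ctrl.camera(n);d[n]=c
    cv2.imwrite(f"pics/{n}0.png",c["image"][:,:,::-1])
    print(n,c["fx"],c["cx"],c["cy"],np.round(c["camera_from_world"],3).tolist(),c.keys())
pickle.dump(d,open("d0.pkl","wb"))
o=ctrl.get_obs();print({k:np.round(v,3) for k,v in o.items()})
E
```

```text
scene 469.7485226981086 256.50884810279473 190.061162635708 [[-0.375, 0.927, 0.001, 0.232], [-0.63, -0.256, 0.733, 0.348], [0.68, 0.275, 0.68, -1.981], [0.0, 0.0, 0.0, 1.0]] dict_keys(['image', 'fx', 'fy', 'cx', 'cy', 'camera_from_world'])
top 376.4720575622594 260.32707952497157 185.5988642277625 [[0.023, -1.0, 0.005, -0.023], [0.999, 0.023, 0.045, -0.627], [-0.045, 0.004, 0.999, -1.065], [0.0, 0.0, 0.0, 1.0]] dict_keys(['image', 'fx', 'fy', 'cx', 'cy', 'camera_from_world'])
{'time_s': np.float64(0.1), 'qpos': array([ 1.256,  0.3  ,  1.522,  0.   ,  1.321, -0.067]), 'joint_vel': array([-0.   , -0.002,  0.   ,  0.002, -0.   ,  0.   ]), 'tau': array([ 0.0000e+00, -5.3265e+01, -3.5328e+01,  7.1000e-02,  2.3000e-02,
       -0.0000e+00]), 'ee_pos': array([0.135, 0.533, 0.404]), 'eef_rot': array([-3.141, -0.   ,  2.894]), 'force': array([ 0.243,  0.695, -1.419]), 'moment': array([ 0.037, -0.003,  0.016]), 'grip_force': np.float64(0.0), 'grip_width': np.float64(0.094)}
```

View pics/top0.png

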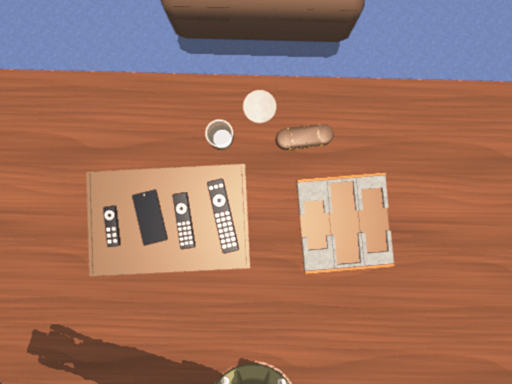

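View pics/scene0.png

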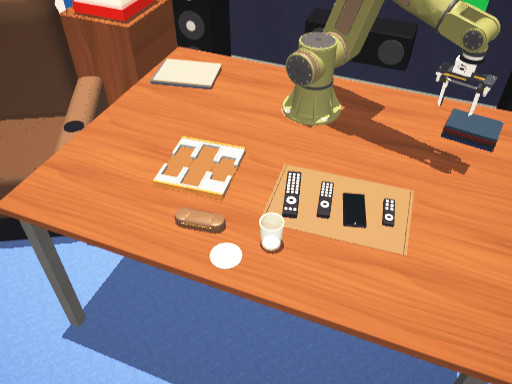

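The top view shows, left to right: short remote (111,226), phone (150,217), medium (184,221) and long (223,216). In the caddy, the pockets are short (315,224), long (343,222) and medium (374,220). The scene view agrees, and the glass and case sit beyond at (219,134) and (305,137) in the top view.

```bash
cat > h.py <<'E'
import numpy as np,cv2
def ray(c,uv,z):
    T=c["camera_from_world"];R=T[:3,:3];o=-R.T@T[:3,3]
    uv=np.atleast_2d(uv).astype(float)
    d=np.c_[(uv[:,0]-c["cx"])/c["fx"],-(uv[:,1]-c["cy"])/c["fy"],-np.ones(len(uv))]@R
    return o[:2]+d[:,:2]*((z-o[2])/d[:,2])[:,None]
def rect(c,mask,z,sub=True):
    """largest contour -> world min-area rectangle: centre, long, short, axis angle (deg)"""
    cs,_=cv2.findContours(mask.astype(np.uint8),cv2.RETR_EXTERNAL,cv2.CHAIN_APPROX_NONE)
    k=max(cs,key=cv2.contourArea)[:,0]
    w=ray(c,k,z).astype(np.float32)
    (x,y),_,_=r=cv2.minAreaRect(w*1000)
    b=cv2.boxPoints(r);e=[b[1]-b[0],b[2]-b[1]];e.sort(key=np.linalg.norm)
    a=np.degrees(np.arctan2(e[1][1],e[1][0]))%180
    return np.round([x,y,np.linalg.norm(e[1]),np.linalg.norm(e[0]),a],1)
E
python3 - <<'E'
import pickle,numpy as np,cv2
from h import *
d=pickle.load(open("d0.pkl","rb"));c=d["top"];im=c["image"].astype(int)
v=im.max(2);s=v-im.min(2)
def box(m,x0,x1,y0,y1):
    o=np.zeros_like(m);o[y0:y1,x0:x1]=m[y0:y1,x0:x1];return cv2.morphologyEx(o.astype(np.uint8),cv2.MORPH_CLOSE,np.ones((5,5)))
dark=(v<85)|((s<50))
for n,b,z in(("short",(98,124,195,255),.019),("phone",(128,170,180,250),.012),("med",(171,199,185,255),.023),("long",(202,242,170,260),.025)):
    print(n,rect(c,box(dark,*b),z))
g=(s<60)&(v>100)
print("grey",rect(c,box(g,290,400,165,280),.022))
br=((im[:,:,0]-im[:,:,2])>60)
for n,x0,x1 in(("short",298,329),("long",329,362),("med",362,396)):
    sub=im[222,x0:x1]
print(im[222,292:400].tolist())
hsv=cv2.cvtColor(c["image"],cv2.COLOR_RGB2HSV)
cv2.imwrite("pics/crop.png",cv2.resize(c["image"][150:290,80:400,::-1],None,fx=2.5,fy=2.5,interpolation=cv2.INTER_NEAREST))
for n,uv,z in(("glass",[219,134],.095),("glassbase",[222,139],0),("case",[305,137],.02),("mat",[[90,172],[245,166],[249,268],[92,275]],.002)):print(n,np.round(ray(c,uv,z)*1000))
E
```

```text
short [503.2 410.9 114.8  37.5   8.6]
phone [530.4 306.2 147.7  70.8  15.4]
med [524.3 206.6 157.5  42.5  10.4]
long [540.   96.2 206.9  46.8  14.3]
grey [ 450.8 -258.5  255.2   94.6   96.1]
[[174, 104, 70], [176, 104, 69], [176, 105, 70], [177, 105, 70], [176, 104, 70], [175, 102, 69], [174, 101, 68], [168, 103, 72], [194, 140, 106], [238, 193, 150], [241, 202, 157], [239, 198, 153], [238, 198, 155], [238, 197, 153], [237, 197, 153], [237, 196, 154], [238, 196, 155], [237, 195, 153], [237, 195, 153], [237, 195, 152], [237, 195, 150], [237, 194, 152], [237, 195, 151], [236, 192, 149], [237, 196, 150], [236, 193, 149], [237, 194, 150], [237, 192, 149], [236, 191, 149], [236, 192, 149], [235, 190, 148], [236, 190, 147], [235, 190, 147], [235, 191, 148], [235, 191, 147], [235, 190, 147], [232, 182, 140], [221, 168, 128], [222, 172, 132], [233, 185, 144], [235, 188, 146], [234, 186, 142], [233, 186, 143], [233, 185, 142], [233, 186, 143], [233, 187, 144], [232, 183, 140], [233, 185, 142], [232, 185, 142], [231, 183, 139], [232, 184, 141], [231, 182, 140], [231, 181, 139], [230, 181, 140]
[... 319 characters left out ...]
129], [225, 172, 128], [223, 169, 127], [223, 169, 127], [223, 170, 128], [223, 170, 127], [221, 166, 124], [222, 167, 126], [221, 166, 123], [222, 168, 126], [220, 167, 125], [220, 165, 123], [219, 165, 124], [220, 164, 124], [219, 163, 123], [218, 162, 122], [219, 162, 123], [218, 162, 120], [218, 162, 120], [217, 160, 119], [218, 162, 122], [217, 161, 119], [217, 160, 118], [213, 154, 113], [188, 127, 92], [165, 100, 70], [160, 95, 64], [161, 95, 65], [161, 97, 66], [163, 99, 68], [161, 97, 66], [161, 98, 68], [159, 95, 66], [160, 95, 65], [159, 95, 65], [160, 97, 66]]
glass [[759. 105.]]
glassbase [[761. 106.]]
case [[ 770. -134.]]
mat [[656. 485.]
 [684.  37.]
 [390.  18.]
 [361. 467.]]
```

View pics/crop.png

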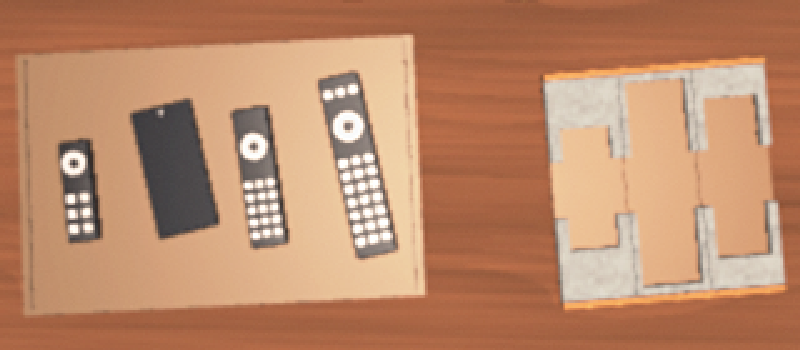

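Remotes are located, with sizes matching. One short caddy measurement next, while I start the approach to the long remote afterwards.

Run:
```python
import pickle,numpy as np,cv2
from h import *
c=pickle.load(open("d0.pkl","rb"))["top"];im=c["image"].astype(int)
m=np.zeros(im.shape[:2],np.uint8)
m[165:280,290:400]=((im[:,:,0]>195)|((im.max(2)-im.min(2)<60)&(im.max(2)>100)))[165:280,290:400]
m=cv2.morphologyEx(m,cv2.MORPH_OPEN,np.ones((3,3)))
r=rect(c,m,.024);print("caddy",r)
a=np.radians(r[4]);p=np.array([np.cos(a),np.sin(a)])
print(r[4])
```

```text
caddy [ 527.6 -250.1  268.7  255.     6. ]
6.0
```

>>> servo_tool:
  motion:
    - [0.28,4,-4.4,0,3]
    - [0.28,8,-8.7,0,6]
    - [0.28,12,-13,0,9]
    - [0.28,16,-17.5,0,12]
    - [0.28,20,-21.8,0,15]
    - [0.28,24,-26,0,18]
    - [0.28,28,-30.5,0,21]
    - [0.28,32,-35,0,24]
    - [0.28,36,-39,-2,26]
    - [0.28,40.5,-43.7,-5,28.5]
    - [0.28,40.5,-43.7,-10,28.5]
    - [0.28,40.5,-43.7,-14,28.5]
    - [0.28,40.5,-43.7,-15,28.5]
    - [0.28,40.5,-43.7,-15,28.5]

```text
time_s: 1.85
ee_pos: [0.5401, 0.0964, 0.2552]
eef_rot: [-3.142, 0.0, -2.892]
force: [-0.2, 1.3, 0.4]
grip_width: 0.0675
grip_force: 0.0
```

>>> servo_tool:
  motion:
    - [0.28,0,0,-2,0]
    - [0.28,0,0,-4,0]
    - [0.28,0,0,-4.8,0]
    - [0.28,0,0,-4.9,0]
    - [0.28,0,0,-4.9,0]
    - [1,0,0,-4.9,0]
    - [1,0,0,-4.9,0]
    - [1,0,0,-4.9,0]
    - [1,0,0,-4.9,0]
    - [1,0,0,-4.9,0]
    - [1,0,0,-4.9,0]
  squeeze: 20

```text
time_s: 3.22
ee_pos: [0.54, 0.0962, 0.2059]
eef_rot: [3.142, 0.0, -2.892]
force: [-1.4, 0.3, 5.6]
grip_width: 0.0478
grip_force: 20.0
```

>>> servo_tool:
  motion:
    - [1,0,0,1,0]
    - [1,0,0,3,0]
    - [1,0,0,6,0]
    - [1,0,0,7,0]
    - [1,-0.1,-2,7,-1]
    - [1,-0.2,-6,7,-2]
    - [1,-0.4,-11,7,-3]
    - [1,-0.6,-16,7,-4]
    - [1,-0.8,-21,7,-5]
    - [1,-1,-26,7,-6]
    - [1,-1.1,-31,7,-7.5]
    - [1,-1.2,-34,7,-8.3]
    - [1,-1.2,-34.6,7,-8.3]
    - [1,-1.2,-34.6,7,-8.3]
    - [1,-1.2,-34.6,7,-8.3]

```text
time_s: 5.1
ee_pos: [0.5279, -0.249, 0.2754]
eef_rot: [3.141, -0.0, -3.036]
force: [-0.1, -0.4, -0.5]
grip_width: 0.0479
grip_force: 20.0
```

Run:
```python
from station import ctrl
import cv2
a=ctrl.camera("scene")["image"][110:250,130:300];b=ctrl.camera("top")["image"][140:300,230:420]
f=lambda x:cv2.resize(x[:,:,::-1],(400,400*x.shape[0]//x.shape[1]),interpolation=cv2.INTER_CUBIC)
a,b=f(a),f(b);h=min(len(a),len(b));cv2.imwrite("pics/p1.png",cv2.hconcat([a[:h],b[:h]]))
```

```text
(no output)
```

View pics/p1.png

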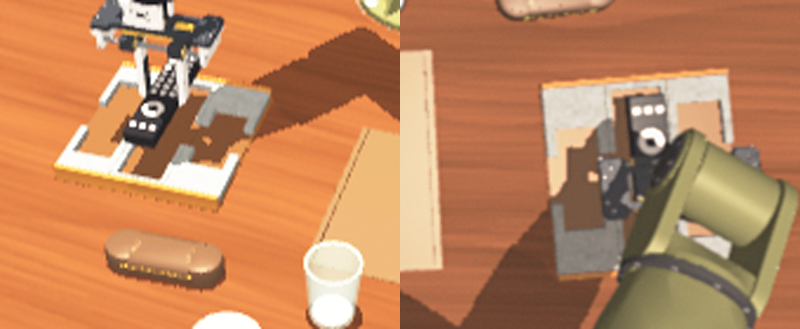

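The remote is held level over the long pocket, round pad at (650,140) in the right-hand crop and aligned with it. Lowering.

>>> servo_tool:
  motion:
    - [1,0,0,-2,0]
    - [1,0,0,-4,0]
    - [1,0,0,-5.5,0]
    - [1,0,0,-5.8,0]
    - [1,0,0,-6,0]
    - [1,0,0,-6.1,0]
    - [1,0,0,-6.1,0]

```text
time_s: 6.08
ee_pos: [0.5281, -0.2498, 0.216]
eef_rot: [-3.141, 0.001, -3.037]
force: [-2.8, 1.9, 5.5]
grip_width: 0.0477
grip_force: 20.0
```

>>> servo_tool:
  motion:
    - [0.6,0,0,0,0]
    - [0.3,0,0,0,0]
    - [0.28,0,0,0,0]
    - [0.28,0,0,2,0]
    - [0.28,0,0,6,0]
    - [0.28,0,0,10,0]
    - [0.28,0,4,10,0]
    - [0.28,0,10,10,1]
    - [0.28,0,16,10,2]
    - [0.28,0,22,10,3]
    - [0.28,0,28,10,4]
    - [0.3,0,34,10,4.4]
    - [0.32,-0.2,40,10,4.4]
    - [0.32,-0.4,45,10,4.4]
    - [0.32,-0.4,45.7,8,4.4]
    - [0.32,-0.4,45.7,5,4.4]
    - [0.32,-0.4,45.7,5,4.4]

```text
time_s: 8.2
ee_pos: [0.5236, 0.2072, 0.2642]
eef_rot: [-3.141, -0.002, -2.96]
force: [-0.7, -0.6, 0.2]
grip_width: 0.0635
grip_force: 0.0
```

Run:
```python
from station import ctrl
import cv2
a=ctrl.camera("scene")["image"][120:260,250:420];b=ctrl.camera("top")["image"][140:300,230:420]
f=lambda x:cv2.resize(x[:,:,::-1],(400,400*x.shape[0]//x.shape[1]),interpolation=cv2.INTER_CUBIC)
a,b=f(a),f(b);h=min(len(a),len(b));cv2.imwrite("pics/p2.png",cv2.hconcat([a[:h],b[:h]]))
```

```text
(no output)
```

View pics/p2.png

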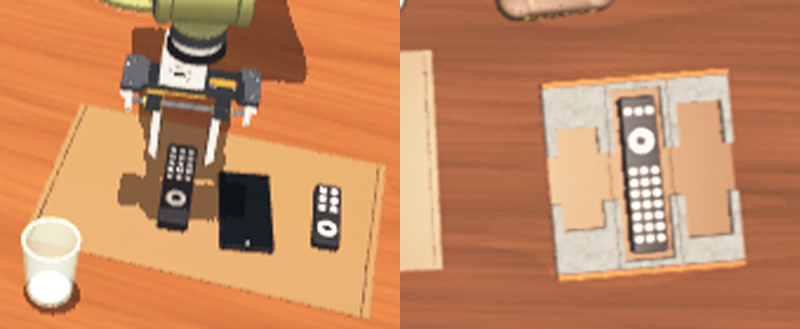

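The long remote sits flat in its pocket, centre about (642,175). The fingers straddle the medium remote, clear of the phone at (245,210).

>>> servo_tool:
  motion:
    - [0.32,0,0,-3,0]
    - [0.32,0,0,-5,0]
    - [0.32,0,0,-5.7,0]
    - [0.32,0,0,-5.7,0]
    - [1,0,0,-5.7,0]
    - [1,0,0,-5.7,0]
    - [1,0,0,-5.7,0]
    - [1,0,0,-5.7,0]
    - [1,0,0,-5.7,0]

```text
time_s: 9.43
ee_pos: [0.524, 0.2073, 0.2082]
eef_rot: [3.141, 0.001, -2.96]
force: [-1.4, 0.2, 5.6]
grip_width: 0.0417
grip_force: 20.0
```

>>> servo_tool:
  motion:
    - [1,0,0,1,0]
    - [1,0,0,3,0]
    - [1,0,0,6,0]
    - [1,0,0,7,0]
    - [1,0,-2,7,0]
    - [1,0.1,-6,7,0]
    - [1,0.2,-11,7,-1]
    - [1,0.3,-16,7,-1]
    - [1,0.4,-21,7,-2]
    - [1,0.6,-27,7,-2]
    - [1,0.8,-33,7,-3]
    - [1,0.9,-39,7,-3]
    - [1,1,-45,7,-4]
    - [1,1.1,-50,7,-4.4]
    - [1,1.2,-53,7,-4.4]
    - [1,1.2,-54.1,7,-4.4]
    - [1,1.2,-54.1,5,-4.4]
    - [1,1.2,-54.1,4,-4.4]
    - [1,1.2,-54.1,4,-4.4]

```text
time_s: 11.8
ee_pos: [0.536, -0.3327, 0.2462]
eef_rot: [3.14, -0.002, -3.036]
force: [0.3, -0.4, -0.3]
grip_width: 0.0415
grip_force: 20.0
```

Run:
```python
from station import ctrl
import cv2
print(ctrl.get_obs()["ee_pos"])
a=ctrl.camera("scene")["image"][110:250,130:300];b=ctrl.camera("top")["image"][140:300,230:420]
f=lambda x:cv2.resize(x[:,:,::-1],(400,400*x.shape[0]//x.shape[1]),interpolation=cv2.INTER_CUBIC)
a,b=f(a),f(b);h=min(len(a),len(b));cv2.imwrite("pics/p3.png",cv2.hconcat([a[:h],b[:h]]))
```

```text
[ 0.53595397 -0.33271673  0.2462092 ]
```

View pics/p3.png

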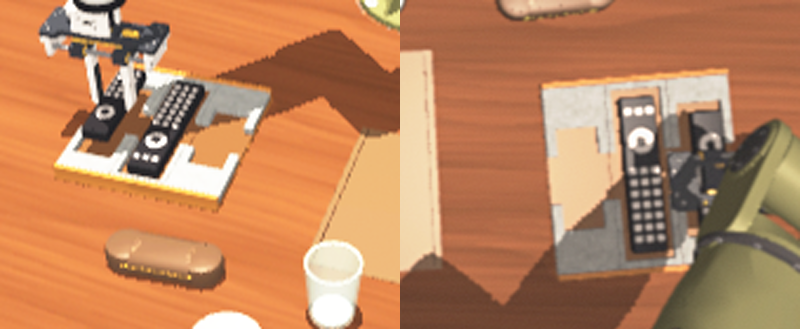

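The medium remote is aligned over its pocket (top end around (705,125)). Lowering it, releasing, then on to the short one.

>>> servo_tool:
  motion:
    - [1,0,0,-1.5,0]
    - [1,0,0,-2.5,0]
    - [1,0,0,-2.8,0]
    - [1,0,0,-3,0]
    - [1,0,0,-3,0]

```text
time_s: 12.52
ee_pos: [0.5359, -0.3339, 0.2182]
eef_rot: [-3.141, 0.0, -3.037]
force: [-2.2, 2.1, 3.5]
grip_width: 0.0419
grip_force: 20.0
```

>>> servo_tool:
  motion:
    - [0.6,0,0,0,0]
    - [0.35,0,0,0,0]
    - [0.32,0,0,0,0]
    - [0.32,0,0,2,0]
    - [0.32,0,0,6,0]
    - [0.32,0,0,10,0]
    - [0.32,0,4,10,0]
    - [0.32,-0.3,10,10,0]
    - [0.34,-0.6,16,10,0]
    - [0.34,-0.9,22,10,1]
    - [0.34,-1.2,28,10,1]
    - [0.34,-1.5,34,10,1]
    - [0.34,-1.8,40,10,1]
    - [0.34,-2.1,46,10,2]
    - [0.34,-2.4,52,10,2]
    - [0.34,-2.7,58,10,2]
    - [0.34,-3,64,10,2.6]
    - [0.34,-3.3,70,10,2.6]
    - [0.34,-3.3,74.5,8,2.6]
    - [0.34,-3.3,74.5,5,2.6]

```text
time_s: 15.02
ee_pos: [0.5021, 0.4141, 0.2689]
eef_rot: [3.14, 0.003, -2.988]
force: [0.5, -0.9, -0.1]
grip_width: 0.0623
grip_force: 0.0
```

>>> servo_tool:
  motion:
    - [0.34,0,0,0,0]
    - [0.34,0,0,0,0]

```text
time_s: 15.28
ee_pos: [0.5033, 0.4109, 0.2697]
eef_rot: [3.141, 0.002, -2.992]
force: [0.2, 0.1, -0.5]
grip_width: 0.062
grip_force: 0.0
```

Run:
```python
from station import ctrl
import cv2
a=ctrl.camera("scene")["image"][120:260,280:450];b=ctrl.camera("top")["image"][140:300,230:420]
f=lambda x:cv2.resize(x[:,:,::-1],(400,400*x.shape[0]//x.shape[1]),interpolation=cv2.INTER_CUBIC)
a,b=f(a),f(b);h=min(len(a),len(b));cv2.imwrite("pics/p4.png",cv2.hconcat([a[:h],b[:h]]))
```

```text
(no output)
```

View pics/p4.png

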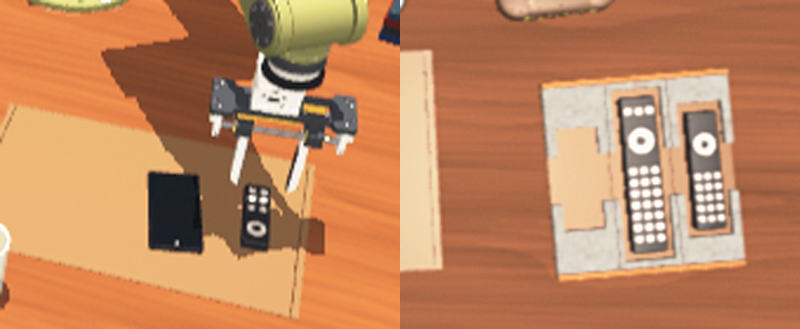

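Both placed remotes lie flat and centred (642,175 and 708,170). The gripper is over the short remote at (257,215), phone clear.

>>> servo_tool:
  motion:
    - [0.34,0,0,-3,0]
    - [0.34,0,0,-5,0]
    - [0.34,0,0,-6.2,0]
    - [0.34,0,0,-6.2,0]
    - [1,0,0,-6.2,0]
    - [1,0,0,-6.2,0]
    - [1,0,0,-6.2,0]
    - [1,0,0,-6.2,0]
    - [1,0,0,-6.2,0]

```text
time_s: 16.5
ee_pos: [0.503, 0.4113, 0.2062]
eef_rot: [3.141, 0.001, -2.991]
force: [-1.3, 0.7, 5.0]
grip_width: 0.0358
grip_force: 20.0
```

>>> servo_tool:
  motion:
    - [1,0,0,1,0]
    - [1,0,0,3,0]
    - [1,0,0,6,0]
    - [1,0,0,7,0]
    - [1,0,-2,7,0]
    - [1,0.2,-6,7,0]
    - [1,0.3,-11,7,0]
    - [1,0.5,-17,7,-1]
    - [1,0.6,-23,7,-1]
    - [1,0.8,-29,7,-1]
    - [1,1,-35,7,-2]
    - [1,1.2,-41,7,-2]
    - [1,1.4,-47,7,-2]
    - [1,1.5,-52,7,-2.6]
    - [1,1.6,-56,7,-2.6]
    - [1,1.6,-57.8,7,-2.6]
    - [1,1.6,-57.8,5,-2.6]
    - [1,1.6,-57.8,4,-2.6]
    - [1,1.6,-57.8,4,-2.6]

```text
time_s: 18.88
ee_pos: [0.5189, -0.1662, 0.2451]
eef_rot: [3.141, -0.001, -3.036]
force: [0.2, -0.4, -1.1]
grip_width: 0.0351
grip_force: 20.0
```

Run:
```python
from station import ctrl
import cv2
a=ctrl.camera("scene")["image"][110:250,130:300];b=ctrl.camera("top")["image"][140:300,230:420]
f=lambda x:cv2.resize(x[:,:,::-1],(400,400*x.shape[0]//x.shape[1]),interpolation=cv2.INTER_CUBIC)
a,b=f(a),f(b);h=min(len(a),len(b));cv2.imwrite("pics/p5.png",cv2.hconcat([a[:h],b[:h]]))
```

```text
(no output)
```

View pics/p5.png

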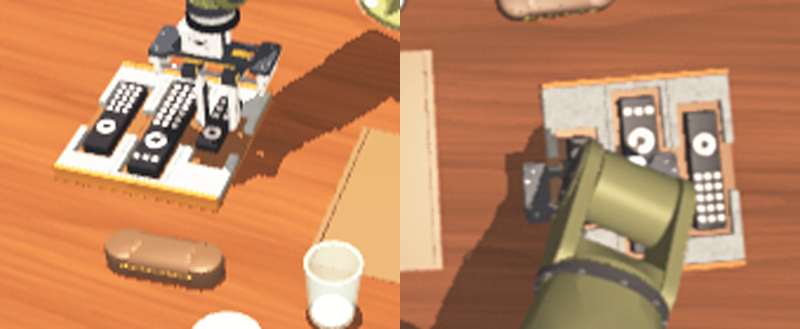

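The short remote is aligned over its pocket (215,130, left crop), with the outer finger outside the tray edge. Lowering.

>>> servo_tool:
  motion:
    - [1,0,0,-1.5,0]
    - [1,0,0,-2.5,0]
    - [1,0,0,-2.8,0]
    - [1,0,0,-3,0]
    - [1,0,0,-3,0]

```text
time_s: 19.6
ee_pos: [0.519, -0.1668, 0.2162]
eef_rot: [-3.141, 0.0, -3.037]
force: [-2.7, 0.8, 4.8]
grip_width: 0.0357
grip_force: 20.0
```

>>> servo_tool:
  motion:
    - [0.6,0,0,0,0]
    - [0.38,0,0,0,0]
    - [0.36,0,0,0,0]
    - [0.36,0,0,2,0]
    - [0.36,0,0,6,0]
    - [0.36,0,0,12,0]
    - [0.36,0,4,16,0]
    - [0.36,-2,10,18,0]
    - [0.36,-4,16,18,0]
    - [0.36,-6,22,18,0]
    - [0.36,-8,28,18,0]
    - [0.36,-10,34,18,0]
    - [0.36,-10,40,18,0]
    - [0.36,-10,40,18,0]
    - [0.36,-10,40,18,0]

```text
time_s: 21.48
ee_pos: [0.4189, 0.2331, 0.3955]
eef_rot: [-3.141, -0.0, -3.036]
force: [0.5, -0.3, 1.0]
grip_width: 0.0601
grip_force: 0.0
```

Run:
```python
from station import ctrl
import cv2
a=ctrl.camera("scene")["image"][110:270,130:300];b=ctrl.camera("top")["image"][90:290,230:420]
f=lambda x:cv2.resize(x[:,:,::-1],(400,400*x.shape[0]//x.shape[1]),interpolation=cv2.INTER_CUBIC)
a,b=f(a),f(b);h=min(len(a),len(b));cv2.imwrite("pics/p6.png",cv2.hconcat([a[:h],b[-h:]]))
```

```text
(no output)
```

View pics/p6.png

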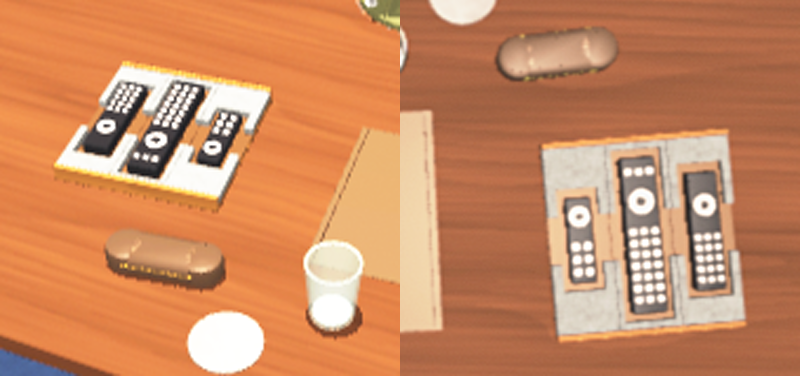

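All three remotes lie flat and centred in their pockets (578,240; 643,235; 706,230), with the case and glass unmoved and the arm clear.

```bash
python3 -c "
from station import ctrl
print(ctrl.hand_in())"
```

```text
the job is handed in; nothing more can be done
None
```

The job is handed in: all three remotes are in their own pockets, flat, keys up and released, with the phone, spectacle case and glass left where they were; the hand-in returned no verdict.

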